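# Hold a plasma torch level over the light pad for a crack check

## Task

Draw the orange-collared glass torch up out of its parking stand, turn it from upright to lying nearly level (within 30 degrees of level, either end leading) and hold it still in the gripper over the middle of the light pad, its middle 15 to 30 cm above the pad, so that it can be checked for cracks. Glass is fragile: grip it gently, with less than about 45 N, do not drop it, and leave the other torches and loose things on the bench undisturbed. Finish while still holding it there: do not put it down or let go.

Things in the scene. Friction and masses are not known exactly. Their poses are not given: they have to be found in the camera images.
- torch: The torch to check: 130 mm long, some 110 g, loose, round. From its lower end up: clear glass tube 22 mm thick, 70 mm long; orange collar 32 mm thick, 45 mm long (the place to grip, at most 50 N a finger); white stub 12 mm thick, 15 mm long. Origin: centre of the lower end; z along the torch towards the stub. Parked upright: lower end 15 mm above the bench, collar 85 to 130 mm, top 145 mm.
- torch_mid (a point): The middle of the orange-collared torch: on its axis, 65 mm from its lower end (27.5 mm below the middle of the collar). Within 70 mm of the pad's centre, seen from above, counts as over the middle of the pad.
- stand: White square parking stand that holds the orange-collared torch, 70 x 70 x 65 mm high on an 84 mm wide foot, fixed. A vertical socket 26 mm wide, 50 mm deep in the middle of its top holds the torch with 2 mm of play all round; it pulls straight up freely. Origin: centre of its underside on the bench. The stands are at least 90 mm apart, centre to centre, in a rough row from right to left.
- stand_a: White square parking stand that holds the blue-collared torch, 70 x 70 x 65 mm high on an 84 mm wide foot, fixed. A vertical socket 26 mm wide, 50 mm deep in the middle of its top holds the torch with 2 mm of play all round; it pulls straight up freely. Origin: centre of its underside on the bench. The stands are at least 90 mm apart, centre to centre, in a rough row from right to left.
- stand_b: White square parking stand that holds the grey-collared torch, 70 x 70 x 65 mm high on an 84 mm wide foot, fixed. A vertical socket 26 mm wide, 50 mm deep in the middle of its top holds the torch with 2 mm of play all round; it pulls straight up freely. Origin: centre of its underside on the bench. The stands are at least 90 mm apart, centre to centre, in a rough row from right to left.
- spare_a: A torch of the same shape and size as torch, with a blue collar, parked upright in stand_a. Loose; leave it alone. Origin: centre of the lower end of the tube; z along the torch to the stub.
- spare_b: A torch of the same shape and size as torch, with a grey collar, parked upright in stand_b. Loose; leave it alone. Origin: centre of the lower end of the tube; z along the torch to the stub.
- pad: Inspection light pad lying on the bench, 200 x 160 x 12 mm high, aluminium frame with a bright white face; fixed. Origin: centre of its underside; x along the 200 mm side, z up.
- rinse_bottle: White closed bottle with a blue cap, 64 mm diameter, 170 mm tall, standing, loose; leave it alone. Origin: centre of its underside.
- jar: Amber glass jar with a black cap, 60 mm diameter, 75 mm tall, standing, loose; leave it alone. Origin: centre of its underside.
- beaker: Empty clear beaker, 70 mm diameter at the rim, 85 mm tall, standing, loose; leave it alone. Origin: centre of its underside.
- screwdriver: Screwdriver lying on the bench, 190 mm long, loose; leave it alone. Origin: on its underside near the middle; x towards the tip.
There are look-alikes about, which are no part of the job. Of the things like the torch, leave any that is green, pink or yellow; of the rest the larger one is meant.

How it is judged:
On the way:
1. the orange-collared torch is drawn up clear of its stand (its lower end above the stand's top) (height (world z) of torch above 0.07 m), for 0.1 s.
At the end, for the whole second after the job is handed in: The fingers hold the orange-collared torch (over 4 N) within 33 degrees of level and still (0.03 m/s, 0.25 rad/s), its middle within 70 mm of the pad's centre seen from above and 140 to 340 mm above the bench; no pad, stand, other torch, bottle, jar or beaker touches it (angle between torch's own z axis and vertical between 0.99 and 2.15 rad and horizontal distance between torch_mid and pad below 0.07 m and height (world z) of torch_mid between 0.14 and 0.34 m and contact force between the fingers and torch above 4 N and linear speed of torch below 0.03 m/s and angular speed of torch below 0.25 rad/s and contact force between torch and pad below 0.3 N and contact force between torch and stand below 0.3 N and contact force between torch and stand_a below 0.3 N and contact force between torch and stand_b below 0.3 N and contact force between torch and spare_a below 0.3 N and contact force between torch and spare_b below 0.3 N and contact force between torch and rinse_bottle below 0.3 N and contact force between torch and jar below 0.3 N and contact force between torch and beaker below 0.3 N); the arm keeps its last pose, push and grip.
It fails at once if one of the other two torches is disturbed (moved more than 20 mm) (distance of any of spare_a, spare_b from where it was at the start of the episode above 0.02 m).
It fails at once if the bottle, jar, beaker or screwdriver is disturbed (moved more than 20 mm) (distance of any of rinse_bottle, jar, beaker, screwdriver from where it was at the start of the episode above 0.02 m).
It fails at once if the orange-collared torch is squeezed with more than 50 N a finger (100 N for both together) (contact force between the fingers and torch above 100 N).
It fails at once if the orange-collared torch is dropped on the bench or the pad (its middle lower than 50 mm) (height (world z) of torch_mid below 0.05 m).
It also fails if it takes over 35 s, if anything falls off the work surface, if the arm or the gripper's body presses on something with over 40 N, if the wrist force passes 120 N, or if a joint passes its speed limit or range.

## Robot

A 7-joint arm with a two-finger parallel gripper is mounted at the origin on the work surface. World frame = base frame: x ahead of the robot, y to its left, z up, the work surface at z = 0. Lengths are in m, angles in rad, forces in N, time in s.
With the tool pointing down it reaches from about 0.4 to 0.875 m from the base axis. Payload 6.5 kg.
Tool frame: the origin (TCP) lies midway between the tips of the shut fingers; the grasp point (between the pads) lies 19 mm behind it; z points along the fingers, x is the direction in which the jaws open and shut, and the axes are right-handed (so a half turn about z gives the same grasp; the last joint's range is limited). The gripper opens to 85 mm and grips with 20 to 120 N. Pads are 22 mm wide; open, the fingers measure 114 mm over their backs; the gripper's body (76 mm by 85 mm) begins 54 mm behind the grasp point. The pads swing forward as they close: fully open they stand 13 mm farther back than shut.
Start: joints at [1.223, 0.536, -0.004, 1.538, 0.003, 1.067, -0.071], TCP at [0.181, -0.624, 0.195] pointing down, gripper open.
Joint ranges: [-2.7, 2.7], [-0.37, 2.16], [-1.27, 1.26], [0.24, 2.4], [-1.31, 4.45], [0.19, 1.91], [-2.76, 2.76]. Speed limits (rad/s): [2.39, 2.39, 3.14, 3.14, 3.14, 3.14, 3.14].

## Interface

Orientations are given as a unit quaternion [w, x, y, z].
In Python, from cell import ctrl gives the robot as it stands.
- The arm moves only by the tool step_arm, never from a script. Its argument "motion" is a list of rows, each a list of 3 entries, a list of its own where there are three numbers: the shift along the world's x, y, z in cm, then the turn, a rotation vector about the world's x, y, z in rad, then the closure, from 0 (fully open) to 1 (shut). In form: [[[tx, ty, tz], [rx, ry, rz], jaw], ...]. A call has exactly 8 rows; each row shifts and turns the commanded pose from where the row before left it; what a row does not reach is not made up. A row lasts 1/10 s, in which the tool goes at most 50 mm and 8.59 degrees, less where a joint would pass 70% of its speed; a pose out of reach is approached as far as the arm can. A call is refused whole if a number of a shift passes 5 or a number of a turn 0.15, either way. A call with a gripper value outside its range is refused whole. The fingers move at their own pace and stop on an object; "squeeze" is the grip in N (left out, the last holds). Time passes only in rows, so rows that do not move let the fingers close, or fill a call up. It gives the time, the measured TCP pose, the force and the opening at its end, in the units of the state.
- ctrl.observe(): the state, without advancing time (a new reading comes with each control period).
- ctrl.get_image(name): name is "side" or "top"; returns (picture, depth): 384x512x3 uint8, red, green, blue; 384x512 float32, m along the optical axis (not along the pixel's ray), 0 where there is no reading.
- ctrl.calibration(name): a dict with "fov_y" (degrees; the focal length in pixels is half the picture's height over the tangent of half this angle, whatever the lens; pixels are square), "cx", "cy" (the principal point, pixels), "view" (4x4, takes a point from world to camera coordinates). Camera axes: x right, y up, looking along -z (the intrinsics and any distortion apply to the point x, -y, -z); pixel columns grow to the right and rows downward; lengths in m; the calibration is good to about 2 mm. A picture is of the moment at which its call begins. calibration takes no time and is no camera call.
- ctrl.sign_off(): hands the job in, once; it reports no verdict.
The state is a dict: "time": time; "q": joint angles; "joint_velocities": joint speeds; "joint_efforts": joint torques, N m; "tcp_pos": TCP position; "tool_rot": TCP orientation; "force": force on the tool from outside, world axes, zero at the start; "wrist_torque": the same for the moment, N m; "opening": opening from 0.0 (shut) to 1.0 (fully open).
Only numpy, scipy, OpenCV 4.12 (cv2) and the standard library are available. Lean on these libraries where they do the work, as an engineer would, in place of code of your own. Each camera call takes 0.05 s, during which the arm holds its last target. There are 200 camera calls.

## Working session

There is one attempt and no reset: what is moved stays moved. The work goes in short steps, Python scripts to look and compute and a tool call to move; the robot and the scene stay as the last step left them, time stands still between calls to the robot, and variables do not carry over. Pictures are saved under pics/ and viewed, about 8 in all and at most 12, crops included, and the job is handed in when it is done.

Besides the shell and the picture viewer there is one more tool, called after ">>>" as name(argument=value, ...) on one line, values as JSON. step_arm: Moves the arm, as the interface text tells. Its arguments: {"type":"object","properties":{"motion":{"type":"array","items":{"type":"array"}},"squeeze":{"type":"number"}},"required":["motion"]}

```bash
mkdir -p pics; cat > h.py <<'E'
import numpy as np, cv2
from cell import ctrl
def cal(n):
    c=ctrl.calibration(n); f=192/np.tan(np.radians(c["fov_y"])/2); return c,f,np.array(c["view"])
def pts(n,d):
    c,f,V=cal(n); v,u=np.mgrid[0:384,0:512]
    P=np.stack([(u-c["cx"])/f*d,-(v-c["cy"])/f*d,-d,np.ones_like(d)],-1)
    return (P@np.linalg.inv(V).T)[...,:3]
def ray(n,u,v,z):
    c,f,V=cal(n); M=np.linalg.inv(V); d=M[:3,:3]@[(u-c["cx"])/f,-(v-c["cy"])/f,-1]; o=M[:3,3]
    return o+d*(z-o[2])/d[2]
E
python3 - <<'E'
from h import *
o=ctrl.observe(); print(o)
for n in("top","side"):
    print(ctrl.calibration(n))
    p,d=ctrl.get_image(n); np.savez(f"{n}0.npz",p=p,d=d)
    cv2.imwrite(f"pics/{n}0.png",cv2.resize(p[...,::-1],(796,597),interpolation=cv2.INTER_CUBIC))
E
```

```text
{'time': 0.0, 'q': array([ 1.22278413,  0.53720739, -0.00441287,  1.53884461,  0.00259733,
        1.06734749, -0.07115172]), 'joint_velocities': array([-0.00256817, -0.00151979, -0.00273501,  0.00098685, -0.00104495,
        0.0020333 ,  0.00161256]), 'joint_efforts': array([ 4.92296158e-05, -5.83418262e+01,  1.04836766e+00, -2.59100693e+01,
        1.23653075e-02,  9.61585203e-03,  1.21533026e-05]), 'tcp_pos': array([ 0.18052972, -0.62369499,  0.19409783]), 'tool_rot': array([-4.82349582e-04,  7.99433763e-01, -6.00753566e-01, -7.60542913e-04]), 'force': array([-0.80298453,  0.19768455, -0.69414451]), 'wrist_torque': array([0.05065756, 0.01808758, 0.02144629]), 'opening': 1.0000206104427642}
{'fov_y': 56.253925277485386, 'cx': 249.75135134159174, 'cy': 198.98307153463386, 'view': array([[-0.02924091, -0.99909799, -0.03079243, -0.04356834],
       [ 0.98985577, -0.03322779,  0.13813568, -0.55038674],
       [-0.13903425, -0.02644085,  0.98993452, -1.04388063],
       [ 0.        ,  0.        ,  0.        ,  1.        ]])}
{'fov_y': 46.7648901836155, 'cx': 254.34109637989894, 'cy': 189.46215613774828, 'view': array([[-0.99888999, -0.04681899, -0.00517475,  0.56340451],
       [ 0.02125001, -0.54594391,  0.8375522 , -0.10945603],
       [-0.04203847,  0.83651254,  0.54633281, -1.20966343],
       [ 0.        ,  0.        ,  0.        ,  1.        ]])}
```

View pics/top0.png

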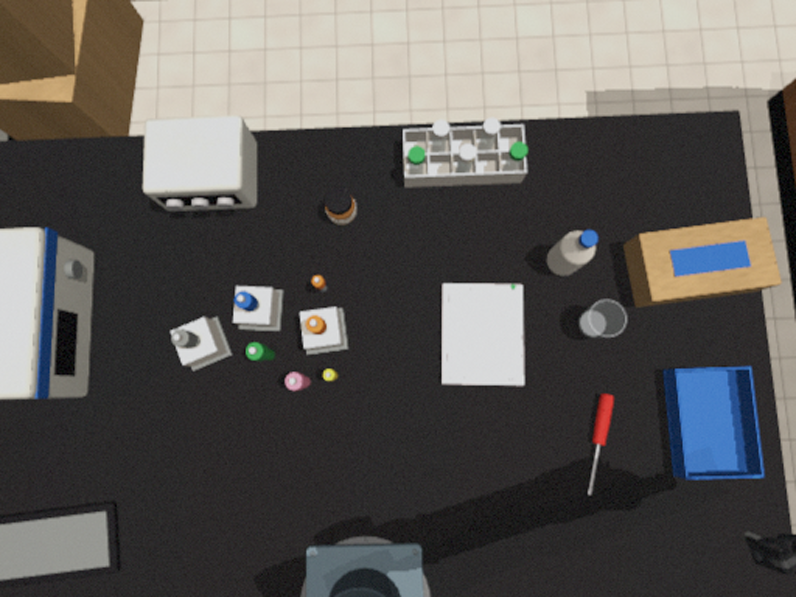

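View pics/side0.png

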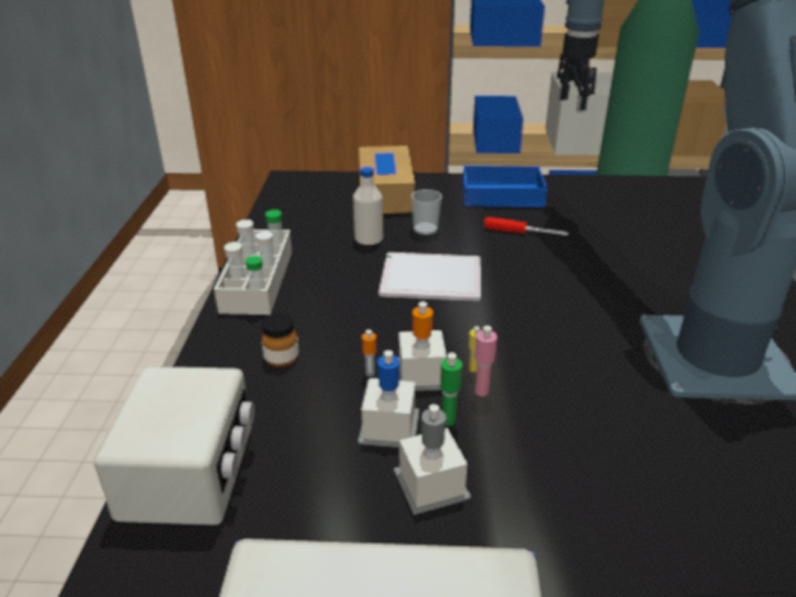

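The top view (796-px scale) shows two orange-collared candidates: one in the white stand at (316,325), and a smaller free-standing one at (318,283). Green, pink and yellow decoys stand nearby. The larger one, in the stand, fits the description. The pad is at (483,334). Next I measure positions and confirm with a crop.

```bash
cat > m.py <<'E'
from h import *
Z={n:np.load(f"{n}0.npz") for n in("top","side")}
R={"orange":(5,18,150,60),"blue":(105,125,120,60),"green":(50,80,120,40),"pink":(160,179,60,80),"yellow":(25,35,120,60)}
for n in Z:
    p,d=Z[n]["p"],Z[n]["d"]; W=pts(n,d); hsv=cv2.cvtColor(p,cv2.COLOR_RGB2HSV)
    for k,(a,b,s,v) in R.items():
        m=cv2.inRange(hsv,(a,s,v),(b,255,255))
        N,L,S,C=cv2.connectedComponentsWithStats(m)
        for i in range(1,N):
            if S[i,4]<25: continue
            w=W[(L==i)&(d>0)]
            w=w[(w[:,2]<.3)&(w[:,2]>.01)]
            if len(w)<15 or not(.1<np.median(w[:,0])<.9 and abs(np.median(w[:,1]))<.5): continue
            print(n,k,C[i].round(),S[i,:5],"med",np.median(w,0).round(3),"lo",np.percentile(w,3,0).round(3),"hi",np.percentile(w,97,0).round(3))
p,d=Z["top"]["p"],Z["top"]["d"];W=pts("top",d)
m=((W[...,2]>.005)&(W[...,2]<.03)&(p.min(2)>150)).astype(np.uint8)
N,L,S,C=cv2.connectedComponentsWithStats(m);i=1+S[1:,4].argmax()
r=cv2.minAreaRect(cv2.findContours((L==i).astype(np.uint8),0,2)[0][0]);print("pad",[ray("top",*q,.012).round(3) for q in cv2.boxPoints(r)],ray("top",*r[0],.012))
# stand tops
m=((abs(W[...,2]-.065)<.008)&(p.min(2)>120)).astype(np.uint8)
N,L,S,C=cv2.connectedComponentsWithStats(m)
for i in range(1,N):
    if 200<S[i,4]<2000:
        r=cv2.minAreaRect(cv2.findContours((L==i).astype(np.uint8),0,2)[0][0]);print("stand",r[0],r[2],ray("top",*r[0],.065).round(3),[ray("top",*q,.065).round(3)[:2] for q in cv2.boxPoints(r)])
a=cv2.resize(Z["top"]["p"][150:270,100:260,::-1],(640,480),interpolation=cv2.INTER_CUBIC)
cv2.imwrite("pics/crop.png",a)
E
python3 m.py
```

```text
top orange [220. 136.] [209 129  19  12  60] med [0.741 0.021 0.048] lo [0.735 0.003 0.039] hi [0.763 0.055 0.053]
top orange [204. 181.] [200 177  10   9  52] med [0.6   0.068 0.077] lo [0.594 0.061 0.05 ] hi [0.613 0.082 0.081]
top orange [204. 209.] [197 204  13  11  78] med [0.512 0.063 0.128] lo [0.502 0.055 0.095] hi [0.526 0.081 0.132]
top blue [378. 153.] [373 147  12  12 111] med [ 0.642 -0.409  0.169] lo [ 0.631 -0.421  0.162] hi [ 0.656 -0.397  0.172]
top blue [158. 194.] [150 188  15  12  97] med [0.559 0.191 0.128] lo [0.55  0.183 0.092] hi [0.575 0.211 0.132]
top green [333.  97.] [328  92  12  11  98] med [ 0.831 -0.314  0.106] lo [ 0.82  -0.328  0.095] hi [ 0.846 -0.302  0.109]
top green [268. 100.] [263  95  10  11  86] med [ 0.83  -0.124  0.106] lo [ 0.82  -0.136  0.096] hi [ 0.844 -0.11   0.11 ]
top green [167. 226.] [158 220  18  12 139] med [0.47  0.173 0.113] lo [0.459 0.166 0.019] hi [0.486 0.194 0.118]
top pink [191. 245.] [183 239  17  13 112] med [0.418 0.103 0.114] lo [0.402 0.095 0.017] hi [0.432 0.125 0.118]
top yellow [211. 241.] [207 237   9   9  48] me
[... 1326 characters left out ...]
11 0.012] hi [0.427 0.121 0.058]
pad [array([ 0.602, -0.168,  0.012]), array([ 0.596, -0.327,  0.012]), array([ 0.398, -0.315,  0.012]), array([ 0.403, -0.159,  0.012])] [ 0.4984305  -0.24238897  0.012     ]
stand (162.5, 195.5) 90.0 [0.564 0.196 0.065] [array([0.6  , 0.234]), array([0.597, 0.159]), array([0.528, 0.159]), array([0.531, 0.233])]
stand (205.21998596191406, 210.0399627685547) 81.8698959350586 [0.517 0.07  0.065] [array([0.547, 0.11 ]), array([0.555, 0.039]), array([0.486, 0.03 ]), array([0.478, 0.101])]
stand (124.15515899658203, 218.63792419433594) 68.19859313964844 [0.499 0.31  0.065] [array([0.519, 0.357]), array([0.544, 0.289]), array([0.479, 0.262]), array([0.454, 0.33 ])]
```

View pics/crop.png

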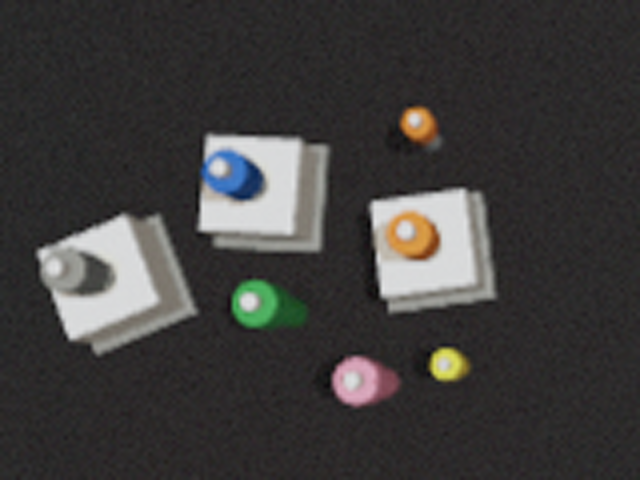

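The crop confirms it: the larger orange-collared torch stands in the right-hand stand at crop (410,235). The small one at (418,123) is free-standing and shorter. The torch axis is about (0.517, 0.069) and the pad centre about (0.499, -0.242).

>>> step_arm(motion=[[[2.1, 4.3, 0.8], [0, 0, 0.09], 0], [[2.1, 4.3, 0.8], [0, 0, 0.09], 0], [[2.1, 4.3, 0.8], [0, 0, 0.09], 0], [[2.1, 4.3, 0.8], [0, 0, 0.09], 0], [[2.1, 4.3, 0.8], [0, 0, 0.09], 0], [[2.1, 4.3, 0.8], [0, 0, 0.09], 0], [[2.1, 4.3, 0.8], [0, 0, 0.09], 0], [[2.1, 4.3, 0.8], [0, 0, 0.09], 0]], squeeze=30)

```text
time: 0.9
tcp_pos: [0.349, -0.2784, 0.2592]
tool_rot: [0.0, 0.96, -0.279, -0.0]
force: [0.7, -0.0, 0.3]
opening: 1.007
```

>>> step_arm(motion=[[[2.1, 4.3, 0], [0, 0, 0.09], 0], [[2.1, 4.3, 0], [0, 0, 0.09], 0], [[2.1, 4.3, 0], [0, 0, 0.09], 0], [[2.1, 4.3, 0], [0, 0, 0.09], 0], [[2.1, 4.3, 0], [0, 0, 0.09], 0], [[2.1, 4.3, 0], [0, 0, 0.09], 0], [[2.1, 4.3, 0], [0, 0, 0.09], 0], [[0, 0, 0], [0, 0, 0], 0]])

```text
time: 1.7
tcp_pos: [0.4972, 0.028, 0.2592]
tool_rot: [-0.002, 0.999, 0.036, 0.001]
force: [0.2, 0.3, -1.2]
opening: 1.0
```

>>> step_arm(motion=[[[1.0, 2.1, -1], [0, 0, 0], 0], [[1.0, 2.0, -1], [0, 0, 0], 0], [[0, 0, -2], [0, 0, 0], 0], [[0, 0, -2], [0, 0, 0], 0], [[0, 0, -1], [0, 0, 0], 0], [[0, 0, 0], [0, 0, 0], 0], [[0, 0, 0], [0, 0, 0], 0], [[0, 0, 0], [0, 0, 0], 0]])

```text
time: 2.5
tcp_pos: [0.5165, 0.0616, 0.19]
tool_rot: [0.0, 1.0, 0.03, 0.001]
force: [-0.4, 0.3, -0.9]
opening: 0.999
```

```bash
python3 - <<'E'
from h import *
o=ctrl.observe(); print(o["tcp_pos"],o["q"])
# cross-view check of torch axis: collar centroid column rays
for n,u,v in(("side",271.5,207),):
    print(ray(n,u,v,.1075),ray(n,271.5,v,.1075))
p,d=ctrl.get_image("side");cv2.imwrite("pics/s1.png",cv2.resize(p[60:300,150:400,::-1],(750,560)))
E
```

```text
[0.51645413 0.06156802 0.18999339] [ 0.2998656   0.39060999 -0.63041798  1.85846009  0.27458003  0.978154
 -0.38884295]
[0.51716049 0.06543304 0.1075    ] [0.51716049 0.06543304 0.1075    ]
```

View pics/s1.png

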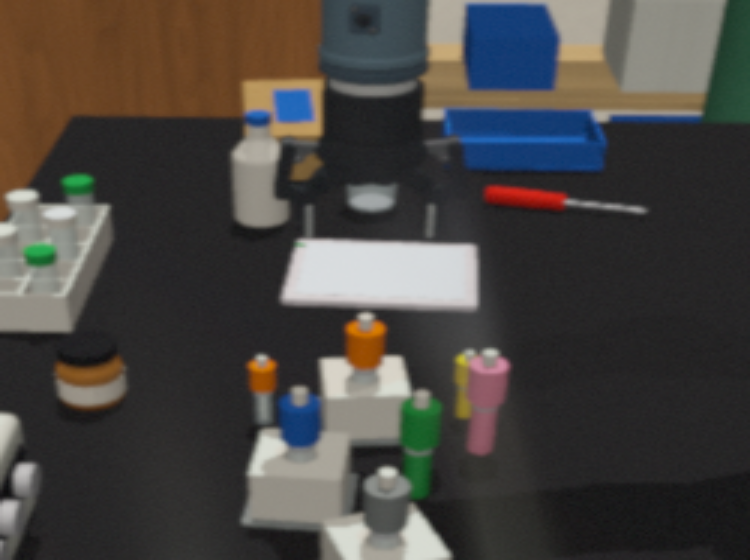

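The picture shows the gripper centred over the torch and clear of the neighbours (crop (365,325)). I'll shift y by 0.6 cm and descend.

>>> step_arm(motion=[[[0, 0.6, -1], [0, 0, 0], 0], [[0, 0, -2], [0, 0, 0], 0], [[0, 0, -2], [0, 0, 0], 0], [[0, 0, -2], [0, 0, 0], 0], [[0, 0, -2], [0, 0, 0], 0], [[0, 0, -1], [0, 0, 0], 0], [[0, 0, 0], [0, 0, 0], 0], [[0, 0, 0], [0, 0, 0], 0]])

```text
time: 3.35
tcp_pos: [0.5161, 0.068, 0.0894]
tool_rot: [-0.0, 1.0, 0.031, 0.0]
force: [0.5, -1.0, -0.1]
opening: 1.001
```

>>> step_arm(motion=[[[0, 0, 0], [0, 0, 0], 0.3], [[0, 0, 0], [0, 0, 0], 0.5], [[0, 0, 0], [0, 0, 0], 0.7], [[0, 0, 0], [0, 0, 0], 0.8], [[0, 0, 0], [0, 0, 0], 0.9], [[0, 0, 0], [0, 0, 0], 1], [[0, 0, 0], [0, 0, 0], 1], [[0, 0, 0], [0, 0, 0], 1]], squeeze=30)

```text
time: 4.15
tcp_pos: [0.5163, 0.0678, 0.0895]
tool_rot: [-0.0, 1.0, 0.031, 0.0]
force: [-0.9, 0.8, 5.5]
opening: 0.347
```

>>> step_arm(motion=[[[0, 0, 0.3], [0, 0, 0], 1], [[0, 0, 1], [0, 0, 0], 1], [[0, 0, 2], [0, 0, 0], 1], [[0, 0, 2], [0, 0, 0], 1], [[0, 0, 2], [0, 0, 0], 1], [[0, 0, 2], [0, 0, 0], 1], [[0, 0, 2], [0, 0, 0], 1], [[0, 0, 2], [0, 0, 0], 1]])

```text
time: 4.95
tcp_pos: [0.5154, 0.0677, 0.2233]
tool_rot: [0.0, 1.0, 0.031, -0.0]
force: [0.3, -0.3, -0.9]
opening: 0.347
```

>>> step_arm(motion=[[[0, -1, 2], [0, 0, 0], 1], [[0, -2, 2], [0, 0, 0], 1], [[0, -3, 1], [0, 0, 0], 1], [[0, -3, 0], [0, 0, 0], 1], [[0, -3, 0], [0, 0, 0], 1], [[0, -3, 0], [0, 0, 0], 1], [[0, -3, 0], [0, 0, 0], 1], [[0, -3, 0], [0, 0, 0], 1]])

```text
time: 5.75
tcp_pos: [0.5153, -0.1434, 0.2725]
tool_rot: [-0.0, 1.0, 0.031, 0.0]
force: [0.4, -0.1, 0.0]
opening: 0.344
```

```bash
python3 - <<'E'
from h import *
o=ctrl.observe(); print(o["tcp_pos"],o["q"],o["opening"],o["force"])
p,d=ctrl.get_image("side");cv2.imwrite("pics/s2.png",cv2.resize(p[...,::-1],(796,597)))
E
```

```text
[ 0.5153172  -0.14340929  0.27247515] [ 0.64177867  0.31270081 -0.56352819  1.72755969  0.18073835  1.15335012
  0.0878445 ] 0.3438623480361496 [ 0.40530803 -0.12102742  0.00681127]
```

View pics/s2.png

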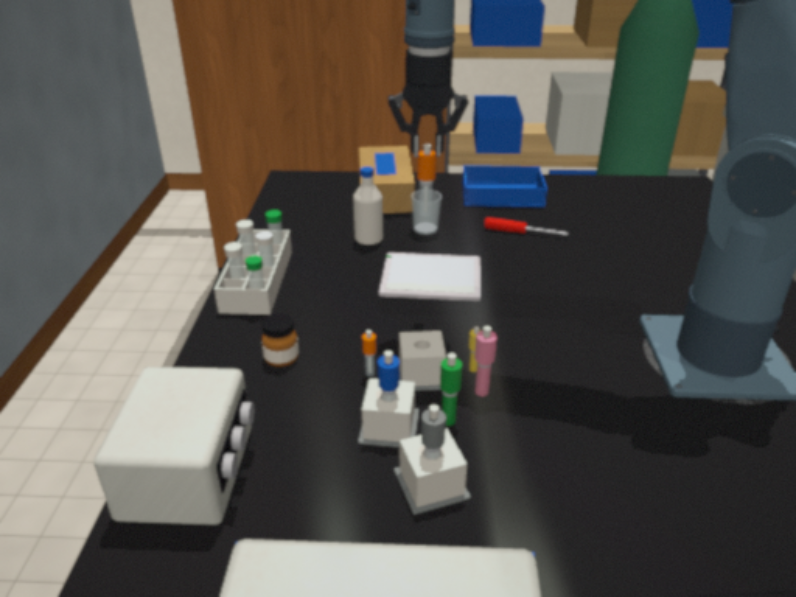

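The stand is empty and the torch hangs in the gripper at (427,165). I'll tilt sideways with the tool swinging towards -y, moving over the pad at the same time.

>>> step_arm(motion=[[[-0.2, -1.1, 0.1], [-0.05, 0, 0], 1], [[-0.2, -1.1, 0.1], [-0.1, 0, 0], 1], [[-0.2, -1.1, 0.1], [-0.1, 0, 0], 1], [[-0.2, -1.1, 0.1], [-0.1, 0, 0], 1], [[-0.2, -1.1, 0.1], [-0.1, 0, 0], 1], [[-0.2, -1.1, 0.1], [-0.1, 0, 0], 1], [[-0.2, -1.1, 0.1], [-0.1, 0, 0], 1], [[-0.2, -1.1, 0.1], [-0.1, 0, 0], 1]])

```text
time: 6.6
tcp_pos: [0.5, -0.2301, 0.281]
tool_rot: [0.368, 0.929, 0.028, -0.01]
force: [-0.4, 0.5, -1.5]
opening: 0.347
```

```bash
python3 - <<'E'
from h import *
o=ctrl.observe(); print(o["tcp_pos"],o["tool_rot"],o["q"],o["opening"])
E
```

```text
[ 0.4999938  -0.23006304  0.28095377] [ 0.3678242   0.92940708  0.02834939 -0.01020562] [ 0.23781638  0.33719332 -0.45495513  1.92309144  0.93096361  1.28924018
 -0.59967598] 0.3467740908057067
```

>>> step_arm(motion=[[[0, 0, 0], [-0.1, 0, 0], 1], [[0, 0, 0], [-0.1, 0, 0], 1], [[0, 0, 0], [-0.1, 0, 0], 1], [[0, 0, 0], [-0.1, 0, 0], 1], [[0, 0, 0], [-0.1, 0, 0], 1], [[0, 0, 0], [-0.1, 0, 0], 1], [[0, 0, 0], [0, 0, 0], 1], [[0, 0, 0], [0, 0, 0], 1]])

```text
time: 7.4
tcp_pos: [0.4999, -0.2301, 0.2797]
tool_rot: [0.624, 0.781, 0.024, -0.019]
force: [-0.0, -0.1, -0.9]
opening: 0.349
```

```bash
python3 - <<'E'
from h import *
o=ctrl.observe(); print(o["tcp_pos"],o["tool_rot"],o["q"],o["opening"])
ims={}
for n in("side","top"):
    p,d=ctrl.get_image(n);W=pts(n,d);ims[n]=p
    m=cv2.inRange(cv2.cvtColor(p,cv2.COLOR_RGB2HSV),(5,150,60),(18,255,255))>0
    k=m&(d>0)&(W[...,2]>.2)&(abs(W[...,0]-.5)<.1)&(abs(W[...,1]+.22)<.15)
    w=W[k]; print(n,len(w),w.min(0) if len(w) else"",w.max(0) if len(w) else "",np.median(w,0))
    for c,a in(("blue",(105,125,120,60)),("pink",(160,179,60,80)),("green",(50,80,120,40))): pass
a=np.hstack([cv2.resize(ims[n][...,::-1],(400,300)) for n in ims])
b=np.hstack([cv2.resize(ims["side"][60:210,180:380,::-1],(400,300)),cv2.resize(ims["top"][120:300,200:440,::-1],(400,300))])
cv2.imwrite("pics/s3.png",np.vstack([a,b]))
E
```

```text
[ 0.49987454 -0.23005909  0.27972592] [ 0.62370177  0.7810526   0.02408756 -0.0193062 ] [-0.08343486  0.66498049 -0.33429508  1.9858573   1.25640938  1.70991964
 -1.08786468] 0.3491565752607206
side 0   [nan nan nan]
top 232 [ 0.48551595 -0.23521187  0.28046526] [ 0.51430171 -0.18910965  0.30560892] [ 0.49801234 -0.21221516  0.29497508]
  return _methods._mean(a, axis=axis, dtype=dtype,
  ret = um.true_divide(
```

View pics/s3.png

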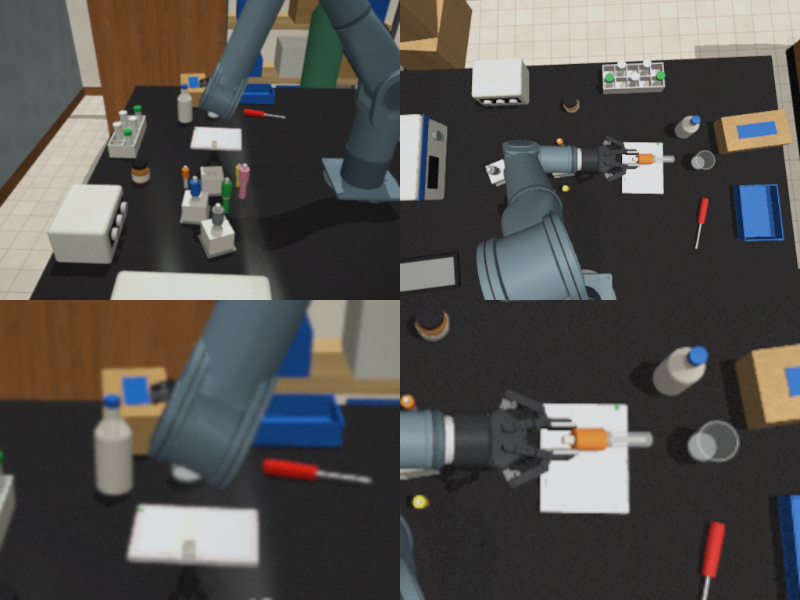

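The top view shows the torch lying nearly level, glass end leading, above the pad. Its middle is at about (0.499, -0.239) and z about 0.28. I'll hold to settle, then check the slope and stillness.

>>> step_arm(motion=[[[0, 0, 0], [0, 0, 0], 1], [[0, 0, 0], [0, 0, 0], 1], [[0, 0, 0], [0, 0, 0], 1], [[0, 0, 0], [0, 0, 0], 1], [[0, 0, 0], [0, 0, 0], 1], [[0, 0, 0], [0, 0, 0], 1], [[0, 0, 0], [0, 0, 0], 1], [[0, 0, 0], [0, 0, 0], 1]])

```text
time: 8.3
tcp_pos: [0.4998, -0.2303, 0.2799]
tool_rot: [0.625, 0.78, 0.024, -0.019]
force: [-0.5, 0.3, -0.6]
opening: 0.346
```

```bash
python3 - <<'E'
from h import *
p,d=ctrl.get_image("top");W=pts("top",d)
m=cv2.inRange(cv2.cvtColor(p,cv2.COLOR_RGB2HSV),(5,150,60),(18,255,255))>0
w=W[m&(W[...,2]>.2)&(abs(W[...,1]+.22)<.1)]
r=w[abs(w[:,0]-np.median(w[:,0]))<.005]; s=np.polyfit(r[:,1],r[:,2],1)
print("collar",w.min(0),w.max(0),"slope deg",np.degrees(np.arctan(s[0])))
t=np.radians(13);o=ctrl.observe();print(o["time"],o["tcp_pos"],abs(o["joint_velocities"]).max(),o["opening"],o["force"])
E
```

```text
collar [ 0.48544886 -0.23508037  0.27831816] [ 0.51393484 -0.1889676   0.30338057] slope deg 13.89635919998194
8.35 [ 0.49974312 -0.23032564  0.2799212 ] 0.00106700771807754 0.3468145204089538 [ 0.16644153  0.0976257  -0.05798393]
```

Everything agrees: the torch is 14° from level, unchanged between the two pictures, and the arm is still. I'm handing in.

```bash
python3 -c "
from cell import ctrl
print(ctrl.sign_off())"
```

```text
the job is handed in; nothing more can be done
None
```

I lifted the orange-collared torch straight out of its stand, holding it by the collar with the grip set to 30 N. I then tilted it sideways with the glass end leading, and it is held still over the light pad. The job was handed in at about 8.4 s of the 35 s; no verdict was reported.

Last checks, from the top camera and the arm's own readings:
- **Tilt:** the torch is about 14° from level by depth, and the arm pose gives 13°.
- **Position:** its middle is at about (0.499, -0.239), within 5 mm of the measured pad centre, and about 0.28 m above the bench.
- **Hold:** the jaw opening held steady at 0.347, the arm is at rest, and the collar did not shift between the last two pictures.
- **Other objects:** the other torches and loose things looked unmoved in the last pictures. I judged that by eye and did not re-measure them.

No check failed. The side camera could not see the torch in its final pose because the arm was in the way, so the tilt and position rest on the top camera and the arm readings. The grip force on the torch was not measured directly.

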